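# Test the conveyor's stop button and reset it

### The job

Test the conveyor's stop: press the big mushroom button fully in so that it latches, then push its lug round clockwise with the outside of the fingers, never gripping it from both sides, until the button pops out again, and let it turn back. After that press the plain round button on the other box to reset the conveyor. Leave the things lying around where they are.

Things in the scene. Friction and masses are not known exactly. Their poses are not given: they have to be found in the camera images.
- stop_box: stop station: fixed grey control box, 120 x 120 mm and 60 mm high, with a round collar (68 mm across, 12 mm high) and the mushroom stop button on top. Origin: centre of its underside; z up; its x axis points away from the button's lug when the button is untwisted
- stop_press (a joint): how far the mushroom button is pressed in, in m: 0 out, 0.008 fully in. A sprung latch: pushing in takes about 9 N over the first 3 mm, then it gets easier and past half travel (about 4 mm) it snaps fully in and stays latched. Only twisting brings it out again
- stop_twist (a joint): twist of the mushroom button in rad, 0 at rest, growing clockwise seen from above, end stop at 0.9. Twisting a latched button lifts it on a cam; at about 0.55 to 0.75 rad it pops out. Takes less than 0.15 N m; a spring turns it back to 0 when it is let go
- cap_top (a point): centre of the flat top of the mushroom cap, on the button's vertical axis, 104 mm above the table when out, 96 mm when latched. The cap is 80 mm across (flat top 56 mm across), its underside 22 mm below the top. The point turns with the cap: its -x axis points along the lug, z up
- lug (a point): middle of the free part of the lug, 54 mm from the button's axis and 10 mm below the top of the cap. The lug is one radial bar moulded on the cap, level with the cap's top, 14 mm wide and 20 mm high, sticking out to 68 mm from the axis (28 mm beyond the cap's edge). Moves with the cap; axes as cap_top (-x outward along the lug)
- lug_push_side: the lug's flank (7 mm half of the bar) on its local -y side, to be pushed to twist clockwise. Origin on the button's axis 32 mm below the cap's top, axes as cap_top
- lug_back_side: the lug's other flank (local +y side), which leads in a clockwise twist. Origin and axes as lug_push_side
- reset_box: reset station: fixed control box of the same make, 120 x 120 mm, 60 mm high, with a plain round push button 40 mm across on top. Origin: centre of its underside, z up
- reset_button (a joint): how far the plain push button is pressed, in m: 0 out, 0.006 fully in (5 N); counts as pressed beyond 0.004; springs back
- reset_button_top (a point): centre of the top of the plain push button, 82 mm above the table when out
- label_roll: loose roll of white labels, a ring 68 mm across, 40 mm high; a bystander. Origin: centre of its underside
- marker: loose felt marker lying flat, 131 mm long, 14 mm thick; a bystander. Origin: centre of its underside
- jar: loose white jar with a red cap, 72 mm across, 121 mm high; a bystander. Origin: centre of its underside
- tape_roll: loose roll of brown packing tape lying flat, 104 mm across, 48 mm high; a bystander. Origin: centre of its underside
- date_stamp: loose date stamp standing up, 34 x 32 mm, 87 mm high; a bystander. Origin: centre of its underside
- ink_pad: loose open ink pad, 62 x 92 mm, 14 mm high; a bystander. Origin: centre of its underside

How it is judged:
By the outcome, as a careful person would: the job done as asked, in the order asked, and still so for the second after the job is handed in, with the robot touching nothing.
It also fails if it takes over 53 s, if anything falls off the work surface, if the arm or the gripper's body presses on something with over 40 N, if the wrist force passes 120 N, or if a joint passes its speed limit or range.

### The arm

A 6-joint arm with a two-finger parallel gripper is mounted at the origin on a cart in front of the work surface, level with it; the furniture and walls round the work are solid. World frame = base frame: x ahead of the robot, y to its left, z up, the work surface at z = 0. Lengths are in mm, angles in rad, forces in N, time in s.
With the tool pointing down it reaches from about 300 to 775 mm from the base axis. Payload 14.6 kg.
Tool frame: the origin (TCP) lies on the centre line of the jaws, within the pads' length; the fingertips stand 11 mm ahead of it and the grasp point (between the pads) lies 8 mm behind it; x points along the fingers, y is the direction in which the jaws open and shut, and the axes are right-handed (so a half turn about x gives the same grasp; the last joint's range is limited). The gripper opens to 94 mm and grips with 3 to 60 N. Pads are 16 mm wide; open, the fingers measure 119 mm over their backs; the gripper's body (75 mm by 177 mm) begins 78 mm behind the grasp point.
Start: joints at [-1.184, 0.3, 1.521, -0, 1.321, -0.067], TCP at [241.103, -494.326, 216.446] pointing down, gripper open.
Joint ranges: [-3.03, 3.03], [-0.79, 2.21], [0.23, 2.52], [-1.04, 4.18], [0, 3.07], [-2.55, 2.55]. Speed limits (rad/s): [2.22, 2.22, 2.57, 3.14, 3.14, 3.14].

### API

Orientations are given as [roll, pitch, yaw] about the fixed x, y, z axes, in that order (R = Rz(yaw) Ry(pitch) Rx(roll)).
In Python, from cell import manip gives the robot as it stands.
- The arm moves only by the shell command python3 -m handwheel 'ROWS' [OPENING] [FORCE]. ROWS is JSON, a list of rows, each a list of 2 entries, a list of its own where there are three numbers: the shift along the tool's x, y, z in mm, then the turn about the tool's x in rad. In form: [[[x, y, z], spin], ...]. A call has exactly 10 rows; each row shifts and turns the commanded pose from where the row before left it, along the tool's axes as they then stand; what a row does not reach is not made up. A row lasts 1/8 s, in which the tool goes at most 62.5 mm and 10.7 degrees, less where a joint would pass 70% of its speed; a pose out of reach is approached as far as the arm can. A call with a gripper value outside its range is refused whole. OPENING is the closure in counts, from 0 (fully open) to 255 (shut), set as the call begins (- or left out, the last holds). The fingers move at their own pace and stop on an object; FORCE is the grip in N (left out, the last holds). Time passes only in rows, so rows that do not move let the fingers close, or fill a call up. It gives the time, the measured TCP pose, the force and the opening at its end, in the units of the state.
- manip.read_state(): the state, without advancing time (a new reading comes with each control period).
- manip.camera(name): name is "side" or "top"; returns a dict with "pixels" (480x640x3 uint8, red, green, blue), "z_map" (480x640 float32, mm along the optical axis (not along the pixel's ray), 0 where there is no reading), "mtx" (3x3 intrinsics, pixels), "xyz" and "orientation" of the camera in the world. Camera axes: x right, y up, looking along -z (the intrinsics and any distortion apply to the point x, -y, -z); pixel columns grow to the right and rows downward; lengths in mm; the calibration is good to about 2 mm. A picture is of the moment at which its call begins.
- manip.sign_off(): hands the job in, once; it reports no verdict.
Trained networks look in the newest picture that a camera, given by its name, has taken for a name from the list of things; names that differ only in an ending like _2 or _b are one class to them, and where a whole thing is asked for, a point or a joint stands for the part that bears it (a point fixed in the world has none). Each returns a list of dicts, best first, with "confidence" (0 to 1); they miss things now and then, are a little off and sometimes report something else, mostly with a low value. They report only what shows in the picture. A call takes as long as a camera call.
- manip.cut_out(target, camera): "region" (480x640 bool, what is visible of it) and "centre" ([column, row] in pixels, amid what is visible of it).
The state is a dict: "clock": time; "joints": joint angles; "qd": joint speeds; "effort": joint torques, N m; "eef_pos": TCP position; "eef_rot": TCP orientation; "wrist_force": force on the tool from outside, world axes, zero at the start; "moment": the same for the moment, N m; "finger_gap": finger opening in mm.
Only numpy, scipy, OpenCV 4.12 (cv2) and the standard library are available. Lean on these libraries where they do the work, as an engineer would, in place of code of your own. Each camera call takes 0.05 s, during which the arm holds its last target. There are 200 camera calls.

## Working session

There is one attempt and no reset: what is moved stays moved. The work goes in short steps, Python scripts to look and compute and a shell command to move; the robot and the scene stay as the last step left them, time stands still between calls to the robot, and variables do not carry over. Pictures are saved under pics/ and viewed, about 8 in all and at most 12, crops included, and the job is handed in when it is done.

```bash
mkdir -p pics
cat > h.py <<'E'
import numpy as np, cv2
from cell import manip
from scipy.spatial.transform import Rotation as R
def cloud(c):
    K=np.array(c["mtx"]);z=c["z_map"];v,u=np.mgrid[:480,:640]
    p=np.stack([(u-K[0,2])/K[0,0]*z,-(v-K[1,2])/K[1,1]*z,-z],-1)
    o=np.array(c["orientation"])
    M=o if o.shape==(3,3) else R.from_euler('xyz',o).as_matrix()
    return p@M.T+np.array(c["xyz"])
E
python3 - <<'E'
from h import *
print(manip.read_state())
for n in ["top","side"]:
    c=manip.camera(n); cv2.imwrite(f"pics/{n}0.png",c["pixels"][...,::-1]); print(n,c["xyz"],c["orientation"],c["mtx"],[k for k in c])
    P=cloud(c)
    for t in ["stop_box","cap_top","lug","reset_box","reset_button","label_roll","marker","jar","tape_roll","date_stamp","ink_pad"]:
        for d in manip.cut_out(t,n)[:2]:
            m=d["region"]&(c["z_map"]>0); q=P[m]
            print(t,round(d["confidence"],2),np.round(d["centre"]),m.sum(),np.round(np.median(q,0)) if len(q) else None, np.round(np.percentile(q,[2,98],axis=0)).tolist() if len(q) else None)
E
```

```text
{'clock': 0.0, 'joints': array([-1.18362230e+00,  3.00460058e-01,  1.52157401e+00,  1.09447553e-05,
        1.32071903e+00, -6.65875521e-02]), 'qd': array([ 5.31180243e-04, -8.36700684e-04, -1.58700187e-03, -6.70736936e-04,
        8.77678304e-05,  4.98856420e-04]), 'effort': array([-3.34359411e-04, -5.31805050e+01, -3.52737665e+01,  7.08302949e-02,
        2.43679667e-02, -9.89232581e-05]), 'eef_pos': array([ 241.00279774, -494.10550689,  215.89537727]), 'eef_rot': array([-1.64651901,  1.56963583,  1.94883251]), 'wrist_force': array([-0.77394686, -0.60305913,  0.60271354]), 'moment': array([ 0.0062479 ,  0.00596653, -0.03310591]), 'finger_gap': 93.61786404232897}
top [ 397.37865285   89.36348753 1101.49849978] [ 0.12631042  0.00333384 -1.58202268] [[441.82676321   0.         325.5211087 ]
 [  0.         441.82676321 236.2920619 ]
 [  0.           0.           1.        ]] ['pixels', 'z_map', 'mtx', 'xyz', 'orientation']
stop_box 0.76 [396. 214.] 2756 [572. -69.  61.] [[509.0, -144.0, 2.0], [644.0, -6.0, 107.0]]
cap_top 0.93 [400. 219.] 1011 [573. -80. 103.] [[525.0, -113.0, 90.0], [
[... 1704 characters left out ...]
55. 130.  36.] [[324.0, 86.0, 1.0], [386.0, 149.0, 42.0]]
label_roll 0.8 [423. 281.] 1013 [355. 130.  36.] [[324.0, 86.0, 2.0], [386.0, 149.0, 42.0]]
marker 0.81 [422. 351.] 370 [361. 284.  13.] [[344.0, 227.0, 7.0], [380.0, 340.0, 17.0]]
jar 0.7 [263. 243.] 1077 [688. 110. 104.] [[673.0, 67.0, 6.0], [730.0, 128.0, 123.0]]
tape_roll 0.88 [298. 165.] 1187 [ 669. -256.   38.] [[621.0, -324.0, 5.0], [717.0, -227.0, 53.0]]
tape_roll 0.35 [341. 186.] 88 [532. -97.  98.] [[521.0, -105.0, 84.0], [548.0, -89.0, 105.0]]
date_stamp 0.93 [240. 401.] 611 [670. 438.  37.] [[656.0, 418.0, 4.0], [683.0, 448.0, 86.0]]
ink_pad 0.85 [279. 214.] 651 [693. -81.  11.] [[666.0, -126.0, 1.0], [726.0, -35.0, 15.0]]
```

Run:
```python
from h import *
for n in ["top","side"]:
    c=manip.camera(n);P=cloud(c)
    im=c["pixels"][...,::-1]
    u,v=(400,220) if n=="top" else (326,200)
    cr=cv2.resize(im[v-75:v+75,u-100:u+100],(800,600),interpolation=cv2.INTER_CUBIC)
    cv2.imwrite(f"pics/{n}crop.png",cr)
    m=(P[...,2]>88)&(P[...,2]<112)&(abs(P[...,0]-574)<90)&(abs(P[...,1]+75)<85)
    q=P[m]
    # robust: fit circle centre via search on disc r=40 + lug bar at angle a
    g=[]
    from scipy.optimize import differential_evolution
    G=np.stack(np.meshgrid(np.arange(480,670,2.),np.arange(-170,10,2.),indexing='ij'),-1)
    occ=np.zeros(G.shape[:2])
    H,_,_=np.histogram2d(q[:,0],q[:,1],bins=[np.arange(479,671,2),np.arange(-171,11,2)])
    occ=cv2.morphologyEx((H>0).astype(np.uint8),cv2.MORPH_CLOSE,np.ones((3,3),np.uint8))
    def f(x):
        d=G-x[:2];a=x[2];e=np.array([np.cos(a),np.sin(a)]);l=d@e;w=d@np.array([-e[1],e[0]])
        mod=(np.hypot(d[...,0],d[...,1])<40)|((l>0)&(l<68)&(abs(w)<7))
        return (mod!=occ).sum()
    r=differential_evolution(f,[(550,600),(-100,-45),(-np.pi,np.pi)],seed=0,popsize=30,tol=1e-6)
    print(n,r.x,r.fun,occ.sum(),np.median(q[:,2]))
    if n=="top":
        b=(P[...,2]>50)&(P[...,2]<68)
        for cx,cy in [(572,-70),(522,214)]:
            q=P[b&(np.hypot(P[...,0]-cx,P[...,1]-cy)<95)][:,:2].astype(np.float32); print(cv2.minAreaRect(q))
        q=P[(P[...,2]>74)&(np.hypot(P[...,0]-522,P[...,1]-214)<35)]; print(q.mean(0),cv2.minEnclosingCircle(q[:,:2].astype(np.float32)))
```

```text
top [578.50158925 -77.93307927  -2.64487741] 35.0 1342 102.54224812381938
((578.8505859375, -77.75819396972656), (120.32666015625, 120.66675567626953), 29.11509895324707)
((522.9994506835938, 216.1614990234375), (119.96234893798828, 120.12044525146484), 57.40883255004883)
[522.2917351  215.69571155  80.9481354 ] ((523.6455078125, 216.06138610839844), 26.326171875)
side [580.21423728 -73.88286955  -2.60592499] 176.0 1233 101.30776675896789
```

View pics/top0.png

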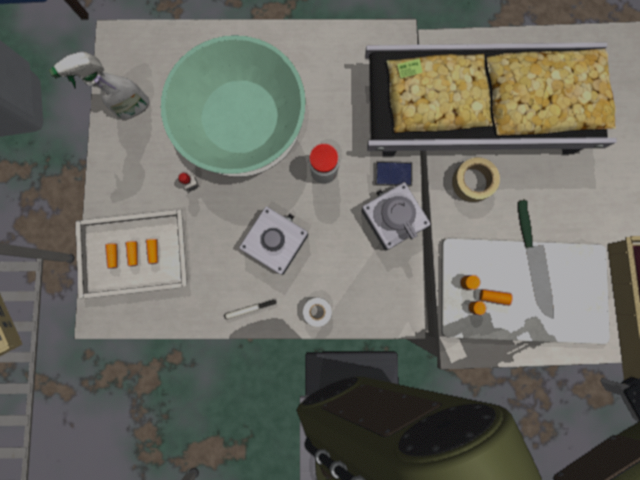

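View pics/topcrop.png

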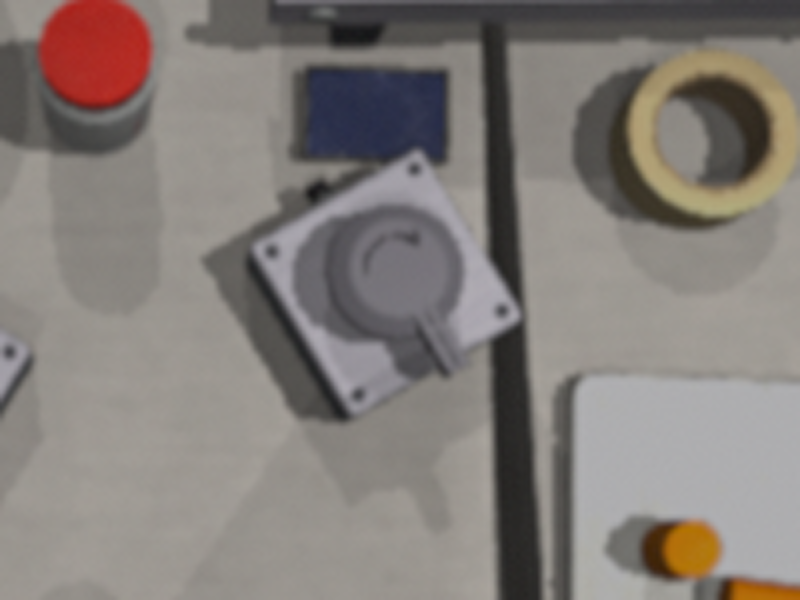

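```bash
cat >> h.py <<'E'
C=np.array([578.6,-77.8]); A=-2.636
def delta(p,ty=None):
    s=manip.read_state(); M=R.from_euler('xyz',s["eef_rot"]).as_matrix()
    d=M.T@(np.array(p)-s["eef_pos"])
    print("clock",round(s["clock"],2),"pos",s["eef_pos"].round(1),"gap",round(s["finger_gap"],1),"F",s["wrist_force"].round(1),"shift",d.round(1),"j",s["joints"].round(2))
    if ty is not None:
        t=M.T@np.array([ty[0],ty[1],0]); print("spin for +y",np.arctan2(t[2],t[1]).round(3),"xaxis",M[:,0].round(3),"yaxis",M[:,1].round(3))
def lugpt(lx,ly,z,tw=0):   # lug frame -> world
    a=A+np.pi-tw; x=np.array([np.cos(a),np.sin(a)]); y=np.array([-x[1],x[0]])
    return [*(C+lx*x+ly*y),z], y
E
python3 - <<'E'
from h import *
_,y=lugpt(0,0,0); print(y)
delta([*C,216],y)
E
```

```text
[-0.48432603  0.87488759]
clock 1.3 pos [ 241.1 -494.3  216.4] gap 94.0 F [-0.3 -0.3 -0.2] shift [ 4.000e-01 -2.264e+02 -4.860e+02] j [-1.18  0.3   1.52 -0.    1.32 -0.07]
spin for +y 3.09 xaxis [-0. -0. -1.] yaxis [ 0.438 -0.899  0.   ]
```

```bash
python3 -m handwheel '[[[0,-20,-42],0],[[0,-25,-54],0],[[0,-25,-54],0],[[0,-25,-54],0],[[0,-25,-54],0],[[0,-25,-54],0],[[0,-25,-54],0],[[0,-25,-54],0],[[0,-22,-48],0],[[0,-9.4,-18],-0.052]]' 255 20
python3 - <<'E'
from h import *
_,y=lugpt(0,0,0)
delta([*C,120],y)
E
```

```text
clock: 2.55
eef_pos: [579.7, -75.7, 216.1]
eef_rot: [-0.942, 1.57, 2.71]
wrist_force: [-0.2, -1.0, 0.2]
finger_gap: 0.7
clock 2.55 pos [579.7 -75.7 216.1] gap 0.7 F [-0.2 -1.   0.2] shift [96.1  1.4  1.9] j [-0.19  0.38  1.42  0.    1.35  0.87]
spin for +y -3.137 xaxis [-0.  0. -1.] yaxis [ 0.488 -0.873 -0.   ]
```

```bash
python3 -m handwheel '[[[12,0,0],0],[[16,0,0],0],[[16,0,0],0],[[16,0,0],0],[[16,0,0],0],[[10,0,0],0],[[6,0,0],0],[[2,0,0],0],[[0,0,0],0],[[0,0,0],0]]'
python3 - <<'E'
from h import *
_,y=lugpt(0,0,0)
delta([*C,107],y)
E
```

```text
clock: 3.8
eef_pos: [578.8, -77.8, 122.9]
eef_rot: [2.438, 1.57, -0.198]
wrist_force: [-0.0, 0.1, -0.1]
finger_gap: 0.8
clock 3.8 pos [578.8 -77.8 122.9] gap 0.8 F [-0.   0.1 -0.1] shift [15.9 -0.1  0.2] j [-0.2   0.46  1.52 -0.    1.15  0.87]
spin for +y -3.141 xaxis [ 0.001 -0.    -1.   ] yaxis [ 0.485 -0.875  0.   ]
```

Aligned. Press, 17 mm down.

```bash
python3 -m handwheel '[[[3,0,0],0],[[3,0,0],0],[[2,0,0],0],[[2,0,0],0],[[2,0,0],0],[[2,0,0],0],[[2,0,0],0],[[1,0,0],0],[[0,0,0],0],[[0,0,0],0]]'
python3 - <<'E'
from h import *
delta([*C,107])
E
```

```text
clock: 5.05
eef_pos: [579.0, -77.8, 107.0]
eef_rot: [2.418, 1.569, -0.217]
wrist_force: [-6.2, 1.1, 17.5]
finger_gap: 0.8
clock 5.05 pos [579.  -77.8 107. ] gap 0.8 F [-6.2  1.1 17.5] shift [ 0.  -0.2  0.3] j [-0.2   0.48  1.54 -0.    1.12  0.87]
```

```bash
python3 -m handwheel '[[[1,0,0],0],[[0,0,0],0],[[-5,0,0],0],[[-10,0,0],0],[[-12,0,0],0],[[0,0,0],0],[[0,0,0],0],[[0,0,0],0],[[0,0,0],0],[[0,0,0],0]]'
python3 - <<'E'
from h import *
c=manip.camera("side");P=cloud(c)
m=(P[...,2]>70)&(P[...,2]<110)&(np.hypot(P[...,0]-C[0],P[...,1]-C[1])<27)
q=P[m];print(np.median(q[:,2]),np.percentile(q[:,2],[20,80]),"before ~101.3")
p,y=lugpt(-57,-30,132); print(p); delta(p,y)
E
```

```text
clock: 6.3
eef_pos: [578.6, -77.8, 131.3]
eef_rot: [-0.678, 1.571, 2.969]
wrist_force: [-0.2, 0.1, -0.6]
finger_gap: 0.4
95.30747953241962 [94.11000046 96.5039507 ] before ~101.3
[np.float64(543.2611882584799), np.float64(-131.6532114613177), 132]
clock 6.35 pos [578.6 -77.8 131.3] gap 0.5 F [-0.7  0.4 -0.1] shift [-0.7 30.  57. ] j [-0.2   0.45  1.51  0.    1.17  0.87]
spin for +y -3.141 xaxis [-0.  0. -1.] yaxis [ 0.484 -0.875 -0.   ]
```

```bash
python3 -m handwheel '[[[0,10,18],0],[[0,12,22],0],[[0,8,17],0],[[0,0,0],0],[[10,0,0],0],[[12,0,0],0],[[12,0,0],0],[[7,0,0],0],[[2,0,0],0],[[0,0,0],0]]'
python3 - <<'E'
from h import *
c=manip.camera("top"); cv2.imwrite("pics/t2.png",cv2.resize(c["pixels"][145:295,300:500,::-1],(800,600),interpolation=cv2.INTER_CUBIC))
p,y=lugpt(-57,-19.5,88); delta(p,y)
E
```

```text
clock: 7.6
eef_pos: [543.5, -131.6, 88.5]
eef_rot: [2.484, 1.571, -0.152]
wrist_force: [0.5, 0.0, 0.5]
finger_gap: 0.4
clock 7.65 pos [ 543.5 -131.7   88.7] gap 0.4 F [-0.6 -1.1 -0.7] shift [  0.7 -10.6   0.2] j [-0.3   0.46  1.62  0.    1.06  0.76]
spin for +y -3.141 xaxis [ 0. -0. -1.] yaxis [ 0.484 -0.875  0.   ]
```

View pics/t2.png

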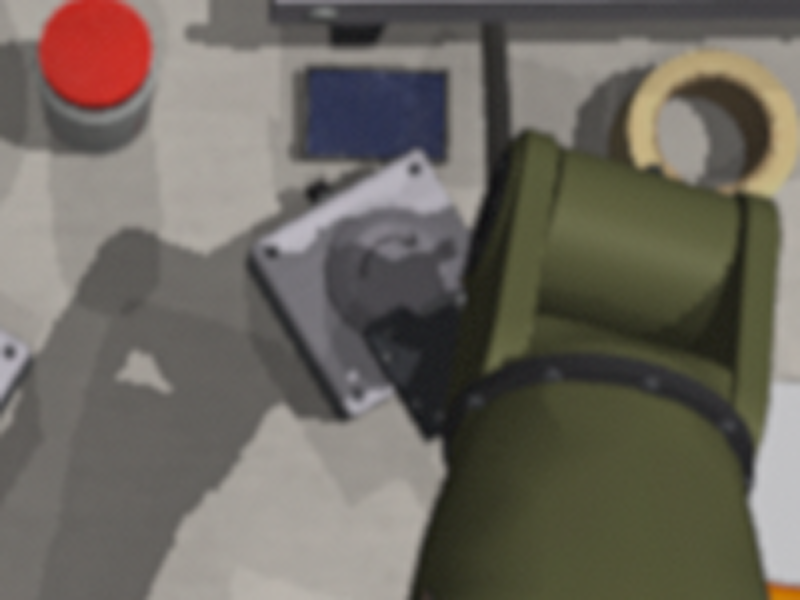

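```bash
python3 -m handwheel '[[[0,-5,0],0],[[0,-5.5,0],0],[[0,0,0],0],[[0,-5.8,1.7],0.1],[[0,-5.8,1.7],0.1],[[0,-5.8,1.7],0.1],[[0,-5.8,1.7],0.1],[[0,-5.8,1.7],0.1],[[0,0,0],0],[[0,0,0],0]]'
python3 - <<'E'
from h import *
p,y=lugpt(-57,-19.5,88,0.5); delta(p,y)
for n in ["side","top"]:
    c=manip.camera(n);P=cloud(c); cv2.imwrite(f"pics/{n}3.png",cv2.resize(c["pixels"][125:275,226:426,::-1],(800,600),interpolation=cv2.INTER_CUBIC))
    q=P[(P[...,2]>70)&(P[...,2]<112)&(np.hypot(P[...,0]-C[0]-8,P[...,1]-C[1]-8)<18)];print(n,len(q),np.percentile(q[:,2],[20,50,80]))
E
```

```text
clock: 8.9
eef_pos: [521.7, -97.7, 88.5]
eef_rot: [3.069, 1.571, -0.064]
wrist_force: [0.1, -1.8, 0.4]
finger_gap: 0.4
clock 8.9 pos [521.7 -97.7  88.5] gap 0.4 F [ 0.1 -1.8  0.4] shift [ 0.5 -0.1 -0. ] j [-0.25  0.4   1.71  0.    1.03  1.31]
spin for +y -3.139 xaxis [ 0. -0. -1.] yaxis [ 0.008 -1.     0.   ]
side 115 [97.54347799 98.72773169 99.66020593]
top 165 [ 97.76400261  99.393275   100.85309428]
```

View pics/side3.png

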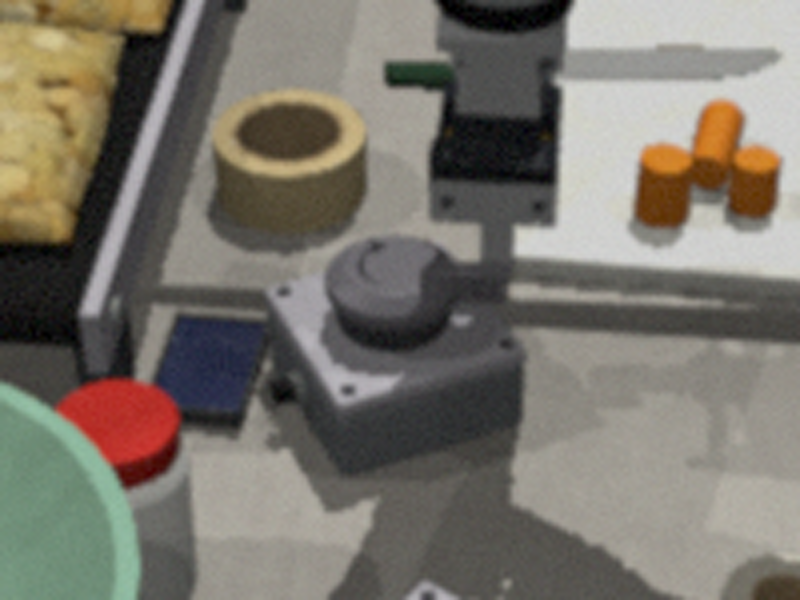

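```bash
python3 -m handwheel '[[[0,-5.8,1.7],0.1],[[0,-5.8,1.7],0.1],[[0,-4.4,1.2],0.075],[[0,-1.5,0.4],0.025],[[0,0,0],0],[[0,0,0],0],[[0,0,0],0],[[0,0,0],0],[[0,0,0],0],[[0,0,0],0]]'
python3 - <<'E'
from h import *
p,y=lugpt(-57,-19.5,88,0.8); delta(p,y)
for n in ["side","top"]:
    c=manip.camera(n);P=cloud(c)
    q=P[(P[...,2]>70)&(P[...,2]<112)&(np.hypot(P[...,0]-C[0]-8,P[...,1]-C[1]-8)<18)];print(n,len(q),np.percentile(q[:,2],[20,50,80]))
E
```

```text
clock: 10.25
eef_pos: [518.4, -79.8, 88.4]
eef_rot: [0.261, 1.571, 3.109]
wrist_force: [-0.2, -0.2, -0.3]
finger_gap: 0.5
clock 10.25 pos [518.4 -79.8  88.4] gap 0.5 F [-0.2 -0.2 -0.3] shift [ 0.4  0.1 -0.1] j [-0.22  0.39  1.72 -0.    1.03  1.64]
spin for +y -3.141 xaxis [-0.  0. -1.] yaxis [-0.29  -0.957  0.   ]
side 123 [102.13046439 103.2942531  104.5099502 ]
top 31 [102.4678294  104.06407926 105.15668671]
```

```bash
python3 -m handwheel '[[[0,5.6,-2.2],-0.1],[[0,5.6,-2.2],-0.1],[[0,5.6,-2.2],-0.1],[[0,5.6,-2.2],-0.1],[[0,5.6,-2.2],-0.1],[[0,5.6,-2.2],-0.1],[[0,5.6,-2.2],-0.1],[[0,5.6,-2.2],-0.1],[[0,6,0],0],[[0,6,0],0]]'
python3 - <<'E'
from h import *
p,y=lugpt(-57,-30,88); delta(p,y)
c=manip.camera("side");P=cloud(c); cv2.imwrite("pics/side4.png",cv2.resize(c["pixels"][125:275,226:426,::-1],(800,600),interpolation=cv2.INTER_CUBIC))
q=P[(P[...,2]>70)&(P[...,2]<112)&(np.hypot(P[...,0]-C[0]-8,P[...,1]-C[1]-8)<18)];print(len(q),np.percentile(q[:,2],[20,50,80]))
delta([523,216.1,150])
E
```

```text
clock: 11.6
eef_pos: [543.9, -133.2, 88.5]
eef_rot: [2.875, 1.571, 0.237]
wrist_force: [0.2, -0.3, 0.4]
finger_gap: 0.5
clock 11.6 pos [ 543.9 -133.2   88.5] gap 0.5 F [ 0.2 -0.3  0.4] shift [ 0.5 -1.6 -0.1] j [-0.31  0.46  1.62  0.    1.06  0.76]
spin for +y 3.14 xaxis [ 0.  0. -1.] yaxis [ 0.483 -0.876  0.   ]
123 [102.1196036  103.44710364 104.49717606]
clock 11.65 pos [ 544.1 -133.7   88.5] gap 0.4 F [0.3 0.5 0.1] shift [ -61.6 -316.6 -150.3] j [-0.31  0.46  1.62 -0.    1.06  0.76]
```

View pics/side4.png

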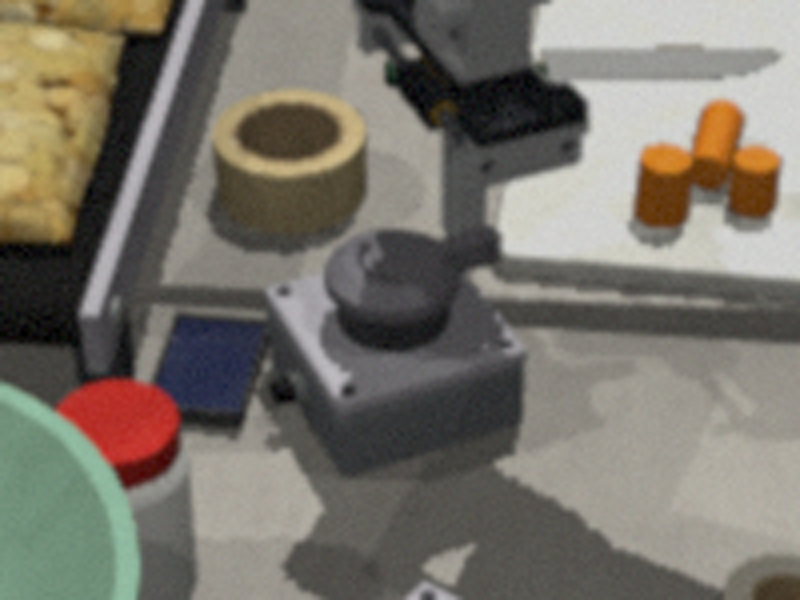

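Side view: the cap is out (top ≈103.4 mm) and the lug, at (480,245), has turned back clear of the finger. Next I lift and go to the reset box.

```bash
python3 -m handwheel '[[[-25,0,0],0],[[-30,0,0],0],[[-7,0,0],0],[[0,-40,-19],0],[[0,-50,-24],0],[[0,-50,-24],0],[[0,-50,-24],0],[[0,-50,-24],0],[[0,-45,-21],0],[[0,-31.6,-14.3],0]]'
python3 -m handwheel '[[[0,0,0],0],[[0,0,0],0],[[14,0,0],0],[[16,0,0],0],[[14,0,0],0],[[6,0,0],0],[[0,0,0],0],[[0,0,0],0],[[0,0,0],0],[[0,0,0],0]]'
python3 - <<'E'
from h import *
delta([523,216.1,87])
E
```

```text
clock: 12.9
eef_pos: [521.1, 218.9, 149.4]
eef_rot: [-0.272, 1.57, -2.907]
wrist_force: [-0.7, -0.3, 0.7]
finger_gap: 0.4
clock: 14.15
eef_pos: [522.0, 216.9, 100.8]
eef_rot: [2.976, 1.57, 0.34]
wrist_force: [-0.5, 0.2, -0.3]
finger_gap: 0.7
clock 14.15 pos [522.  216.9 100.8] gap 0.7 F [-0.5  0.2 -0.3] shift [13.8  1.2 -0.5] j [0.33 0.45 1.6  0.   1.09 1.39]
```

```bash
python3 -m handwheel '[[[3,0,0],0],[[3,0,0],0],[[2,0,0],0],[[2,0,0],0],[[2,0,0],0],[[2,0,0],0],[[1,0,0],0],[[0,0,0],0],[[0,0,0],0],[[0,0,0],0]]'
python3 - <<'E'
from h import *
delta([523,216.1,87])
E
```

```text
clock: 15.4
eef_pos: [521.9, 216.9, 87.0]
eef_rot: [2.955, 1.57, 0.319]
wrist_force: [-8.1, -3.9, 20.5]
finger_gap: 0.3
clock 15.4 pos [521.9 216.9  87. ] gap 0.3 F [-8.1 -3.9 20.5] shift [-0.   1.3 -0.5] j [ 0.33  0.47  1.61 -0.    1.06  1.39]
```

Fully pressed (20 N against a 5 N spring, at the end stop). Lift off and check.

```bash
python3 -m handwheel '[[[-6,0,0],0],[[-12,0,0],0],[[-25,0,0],0],[[-30,0,0],0],[[-30,0,0],0],[[-10,0,0],0],[[0,0,0],0],[[0,0,0],0],[[0,0,0],0],[[0,0,0],0]]'
python3 - <<'E'
from h import *
delta([523,216.1,87])
for n in ["top","side"]:
    c=manip.camera(n);P=cloud(c); cv2.imwrite(f"pics/{n}5.png",c["pixels"][...,::-1])
    for nm,xy in [("cap",C),("reset",(523,216))]:
        q=P[(P[...,2]>70)&(P[...,2]<112)&(np.hypot(P[...,0]-xy[0],P[...,1]-xy[1])<16)]
        print(n,nm,len(q),np.percentile(q[:,2],[20,50,80]) if len(q) else "")
    for t in ["label_roll","marker","jar","tape_roll","date_stamp","ink_pad"]:
        for d in manip.cut_out(t,n)[:1]:
            q=P[d["region"]&(c["z_map"]>0)]; print(t,np.round(d["centre"]),np.round(np.median(q,0)))
E
```

```text
clock: 16.65
eef_pos: [521.7, 216.8, 197.9]
eef_rot: [-0.183, 1.57, -2.819]
wrist_force: [-0.3, -0.3, 0.9]
finger_gap: 0.7
clock 16.65 pos [521.7 216.8 197.9] gap 0.7 F [-0.3 -0.3  0.9] shift [110.9   1.3  -0.9] j [0.33 0.35 1.5  0.   1.29 1.39]
top cap 146 [102.86065498 104.1895203  105.58135661]
top reset 6 [80.19593889 82.5135228  83.26499618]
label_roll [325. 306.] [365.  95.  40.]
jar [324. 164.] [691.  94. 119.]
tape_roll [480. 174.] [ 669. -279.   50.]
date_stamp [189. 179.] [668. 423.  63.]
ink_pad [393. 173.] [694. -81.  12.]
side cap 20 [102.23218104 103.09482283 103.80342728]
side reset 167 [80.56331888 81.53294175 82.70253549]
label_roll [422. 285.] [354. 130.  36.]
marker [422. 350.] [361. 284.  12.]
jar [263. 242.] [688. 109. 104.]
tape_roll [294. 160.] [ 680. -282.   41.]
date_stamp [242. 403.] [669. 438.  39.]
ink_pad [278. 216.] [692. -80.  11.]
```

View pics/side5.png

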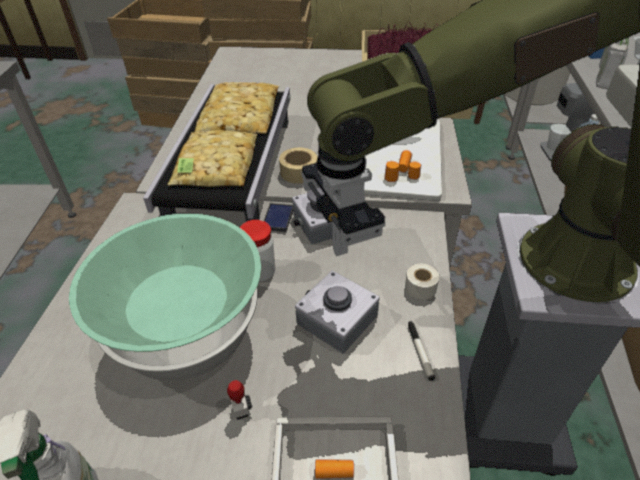

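Both buttons are out, the bystanders have not moved, and the arm is clear of everything.

```bash
python3 -c "
from cell import manip
print(manip.sign_off())"
```

```text
the job is handed in; nothing more can be done
None
```

The job is done and handed in at about 17 s of the 53 s allowed.

- **Latching the stop:** I pressed the mushroom button with closed fingers until it latched. The cap top then read about 95 mm.
- **Twisting it out:** I pushed the lug round clockwise to about 0.8 rad with the outside of the closed fingers. The button popped out, with the cap at about 103–104 mm. I backed the fingers off and the lug turned back to its rest position.
- **Resetting the conveyor:** I pressed the plain button to its end stop; the wrist force there was about 20 N. It sprang back to about 82 mm.

In the last check both buttons were out, the wrist force was about zero, and the gripper was clear above the reset box. The highest wrist force I read was about 22 N.

The loose things were within a few mm of where they started, except where a view was blocked. The tape roll read differently in the side view because the arm partly hid it, but the top view shows it unmoved. The top view missed the marker; the side view shows it unmoved.

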